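# Peel a colour sample and hold it over the fuel flap

## Task

The formed sample panels on the steel block are nested and stuck together with half-dry lacquer. Take the top panel by its ear and lift that corner first, so that it peels off while the opposite corner is still down, and leave the other panels nested; then hold it roughly level, face up, a few centimetres above the car's fuel-filler flap, its middle over the flap's middle, without touching the flap, for a colour comparison. Finish while holding it there; do not put it down, and leave the other things on the bench where they are.

Things in the scene. Friction and masses are not known exactly. Their poses are not given: they have to be found in the camera images.
- top_panel: The top formed plastic sample panel, loose, 50 g (it varies by about 20 percent). Flat rim 150 mm (its x) by 105 mm (its y), a raised bonnet-shaped middle 118 x 73 mm with sloping sides, and one flat ear. Origin: centre of the underside of its corner lugs; z up out of the painted face. Lugs 0 to 2 mm, rim 2 to 6 mm, crown 18 mm above the origin. Its underside is hollow, with four small ribs: the panels nest with one every 6 mm.
- ear (a point): Grip point of the top panel's ear, at (-89, 37.5, 4.5) mm in its frame. The ear sticks out 28 mm from the rim's short edge (x from -75 to -103 mm), is 24 mm wide along the panel's y (from 25.5 to 49.5 mm), 5 mm thick (2 to 7 mm above the panel's origin), with a 10 mm hanging hole. Pinch its two long side edges from above. Nothing lies beneath this ear down to the bench: the ears of all the other panels are at the diagonally opposite corner.
- ear_corner (a point): Underside of the top panel's corner beside its ear, at (-68, 45.5, 0) mm in its frame: this corner must rise first.
- far_corner (a point): Underside of the top panel's diagonally opposite corner, at (68, -45.5, 0) mm in its frame. The panels are stuck near their four corners; each sticky spot drags with about 4 N and lets go when that corner has come up about 4 mm. Starting the peel takes 5 to 10 N upward at the ear, so pinch it firmly (20 to 30 N); once peeled, the panel is quite free.
- next_panel: The next panel, of the same shape, nested right under the top one but with its ear at the diagonally opposite corner, stuck more firmly to those below; it must stay nested. Origin: centre of its underside, 6 mm below that of the top panel.
- stack: A steel block (130 x 86 x 20 mm) that does not move, with three more panels stuck on it, with their ears where the next one has its own. Origin: centre of the block's underside on the bench. The next panel's origin lies 38 mm and the top panel's 44 mm above it.
- flap: The car's fuel-filler flap lying face up on the bench, loose, 0.3 kg, lacquered like the panels: a slightly domed, rounded plate 170 mm (its x) by 156 mm (its y), 14 mm high, with a black hinge arm that reaches to 142 mm from its middle along its -x, 12 mm high. Origin: centre of its underside.
- flap_middle (a point): Middle of the flap's face, 14 mm above the bench.
- film_gauge: Bystander: black hand-held gauge, 100 x 56 x 26 mm. Origin: centre of its underside.
- tape_roll: Bystander: yellow roll of masking tape lying flat, 96 mm across, 24 mm high. Origin: centre of its underside.
- small_tin: Bystander: short tin, 86 mm across, 58 mm high. Origin: centre of its underside.
- paint_tin: Bystander: tin, 100 mm across, 118 mm high. Origin: centre of its underside.
- mixing_cup: Bystander: white cup, 90 mm across, 100 mm high. Origin: centre of its underside.
- squeeze_bottle: Bystander: white bottle with an orange nozzle, 68 mm across, 192 mm high. Origin: centre of its underside.
- mixing_rule: Bystander: flat aluminium mixing rule, 30 x 300 x 4 mm, lying along y at the far side. Origin: centre of its underside.
Not all that is in view belongs to the job. Leave any yellow look-alike of the top_panel alone. What is shaped like the next_panel but brown is not meant.

How it is judged (in metres and radians):
On the way, in this order (a step that is already met when the one before it is completed fails the run):
1. the top panel's ear corner has come up by more than 12 mm while its opposite corner is still down (within 5 mm) (z of ear_corner in the frame of stack above 0.056 m and z of far_corner in the frame of stack below 0.049 m), for 0.1 s.
2. the whole top panel has come clear of the stack, both corners more than 30 mm above their nested height (z of each of ear_corner, far_corner in the frame of stack above 0.074 m), for 0.1 s.
At the end, for the whole second after the job is handed in: The top panel is still held in the fingers, at rest, within 17 degrees of level, face up, its middle within 35 mm sideways of the flap's middle, its underside 12 to 100 mm above the flap and clear of it; the next panel is still nested (within 6 mm) and the flap has moved less than 10 mm (contact force between the fingers and top_panel above 1 N and horizontal distance between top_panel and flap_middle below 0.035 m and z of top_panel in the frame of flap_middle between 0.012 and 0.1 m and angle between top_panel's own z axis and vertical below 0.3 rad and contact force between top_panel and flap below 0.2 N and contact force between top_panel and next_panel below 0.2 N and linear speed of top_panel below 0.03 m/s and z of next_panel in the frame of stack between 0.035 and 0.041 m and horizontal distance between next_panel and stack below 0.006 m and distance of flap from where it was at the start of the episode below 0.01 m); the arm keeps its last pose, push and grip.
It fails at once if the next panel is pulled out of its nest (moved more than 8 mm) (distance of next_panel from where it was at the start of the episode above 0.008 m).
It fails at once if the flap is touched by the panel or the gripper, or moved more than 10 mm (contact force between any of top_panel, the arm, the fingers and flap above 0.5 N or distance of flap from where it was at the start of the episode above 0.01 m).
It fails at once if a bystander is moved more than 25 mm (distance of any of film_gauge, tape_roll, small_tin, paint_tin, mixing_cup, squeeze_bottle, mixing_rule from where it was at the start of the episode above 0.025 m).
It also fails if it takes over 42 s, if anything falls off the work surface, if the arm or the gripper's body presses on something with over 40 N, if the wrist force passes 120 N, or if a joint passes its speed limit or range.

## Robot

A 7-joint arm with a two-finger parallel gripper is mounted at the origin on the work surface. World frame = base frame: x ahead of the robot, y to its left, z up, the work surface at z = 0. Lengths are in mm, angles in rad, forces in N, time in s.
With the tool pointing down it reaches from about 425 to 875 mm from the base axis. Payload 8.4 kg.
Tool frame: the origin (TCP) lies between the finger pads; the fingertips stand 8 mm ahead of it and the grasp point (between the pads) lies 11 mm behind it (robot.tips_ahead is the z of the fingertips in the tool frame, in mm); z points along the fingers, y is the line along which they close (so a half turn about z gives the same grasp; the last joint's range is limited). The gripper opens to 85 mm and grips with 20 to 120 N. Pads are 22 mm wide; open, the fingers measure 114 mm over their backs; the gripper's body (76 mm by 85 mm) begins 54 mm behind the grasp point. The pads swing forward as they close: fully open they stand 13 mm farther back than shut.
Start: joints at [1.099, 0.333, 0.04, 1.465, -0.013, 1.343, -0.059], TCP at [236.722, -605.331, 218.208] pointing down, gripper open.
Joint ranges: [-2.58, 2.58], [-0.38, 2.09], [-1.3, 1.39], [0.25, 2.4], [-1.5, 4.64], [0.08, 2.09], [-2.65, 2.65]. Speed limits (rad/s): [2.22, 2.22, 2.79, 2.79, 3.14, 3.14, 3.14].

## Interface

Orientations are given as a unit quaternion [w, x, y, z].
In Python, from station import robot, viewer, telemetry gives the robot as it stands. The module is installed in compiled form; this text tells all that it offers. Calls block until the motion is done:
- robot.move_ptp(position, orientation): joint-space move of the TCP to a pose.
- robot.line_to(position, orientation=None, v=150): straight line of the TCP; orientation=None keeps the orientation; v is the mean speed in mm/s.
- robot.movej(angles): joint-space move.
- robot.set_gripper(opening, force=None): finger opening in mm; force is the grip in N (None keeps the last); returns when the fingers have stopped.
- robot.hold(seconds).
- robot.inverse_kinematics(position, orientation): joint angles nearest the present ones, or None.
- viewer.camera(name): name is "scene" or "top"; returns (picture, depth): 384x512x3 uint8, red, green, blue; 384x512 float32, mm along the optical axis (not along the pixel's ray), 0 where there is no reading.
- viewer.camera_info(name): a dict with "camera_matrix" (3x3 intrinsics, pixels), "k1" (the pictures are not rectified: a ray, as slopes to the right and down, at radius r is drawn at 1 + k1 r^2 times it, then the intrinsics apply), "camera_from_world" (4x4, takes a point from world to camera coordinates). Camera axes: x right, y up, looking along -z (the intrinsics and any distortion apply to the point x, -y, -z); pixel columns grow to the right and rows downward; lengths in mm; the calibration is good to about 2 mm. A picture is of the moment at which its call begins. camera_info takes no time and is no camera call.
A pose or a line that the arm cannot do raises robot.MotionError and nothing moves.
- robot.hand_in(): hands the job in; it is judged then, once.
Readings, each from a call of its own:
- telemetry.read_time_s(): time.
- telemetry.read_q(): joint angles.
- telemetry.read_dq(): joint speeds.
- telemetry.read_joint_torque(): joint torques, N m.
- telemetry.read_tcp_pos(): TCP position.
- telemetry.read_tcp_rot(): TCP orientation.
- telemetry.read_ft_force(): force on the tool from outside, world axes, zero at the start.
- telemetry.read_ft_torque(): the same for the moment, N m.
- telemetry.read_finger_gap(): finger opening in mm.
- telemetry.read_grasp_force(): force on a finger pad.
Only numpy, scipy, OpenCV 4.12 (cv2) and the standard library are available. Lean on these libraries where they do the work, as an engineer would, in place of code of your own. Each camera call takes 0.05 s, during which the arm holds its last target. There are 200 camera calls.

## Working session

There is one attempt and no reset: what is moved stays moved. The work goes in short steps, each a Python script; the robot and the scene stay as the last script left them, time stands still between calls to the robot, and variables do not carry over. Pictures are saved under pics/ and viewed, at most 10 in all, crops included, and the job is handed in when it is done.

```bash
mkdir -p pics
cat > h.py <<'E'
import numpy as np, cv2
from station import robot, viewer, telemetry
def cam(n):
    i=viewer.camera_info(n); return np.array(i["camera_matrix"]),i["k1"],np.array(i["camera_from_world"])
def points(n,d):
    "world point map from depth"
    K,k1,T=cam(n); h,w=d.shape
    u,v=np.meshgrid(np.arange(w),np.arange(h))
    p=cv2.undistortPoints(np.stack([u,v],-1).reshape(-1,1,2).astype(float),K,np.array([k1,0,0,0.])).reshape(h,w,2)
    P=np.stack([p[...,0]*d,-p[...,1]*d,-d],-1)
    return (P-T[:3,3])@T[:3,:3]
def ray(n,u,v,z):
    K,k1,T=cam(n)
    p=cv2.undistortPoints(np.array([[[u,v]]],float),K,np.array([k1,0,0,0.])).ravel()
    d=np.array([p[0],-p[1],-1])@T[:3,:3]; c=-T[:3,3]@T[:3,:3]
    return c+d*(z-c[2])/d[2]
def pix(n,P):
    K,k1,T=cam(n); q=T[:3,:3]@np.array(P,float)+T[:3,3]; x=np.array([q[0],-q[1]])/-q[2]
    x=x*(1+k1*(x@x)); return K[:2,:2]@x+K[:2,2]
E
python3 - <<'E'
from h import *
for n in("top","scene"):
    p,d=viewer.camera(n); np.savez(n,p=p,d=d)
    cv2.imwrite(f"pics/{n}0.png",cv2.resize(p[...,::-1],(800,600)))
    print(n,ray(n,256,192,0),pix(n,[600,0,0]),-cam(n)[2][:3,3]@cam(n)[2][:3,:3])
print(telemetry.read_time_s(),telemetry.read_tcp_rot())
E
```

```text
top [630.34678448   4.91091773   0.        ] [257.41662777 199.66499824] [ 243.81420254   -3.03787069 1895.33263004]
scene [558.4827048   -1.03633464   0.        ] [260.37694757 199.93322245] [1672.42017134 -348.56085343  969.93815548]
0.1 [-6.77509847e-04  9.82671485e-01  1.85354431e-01 -1.66948082e-04]
```

View pics/top0.png

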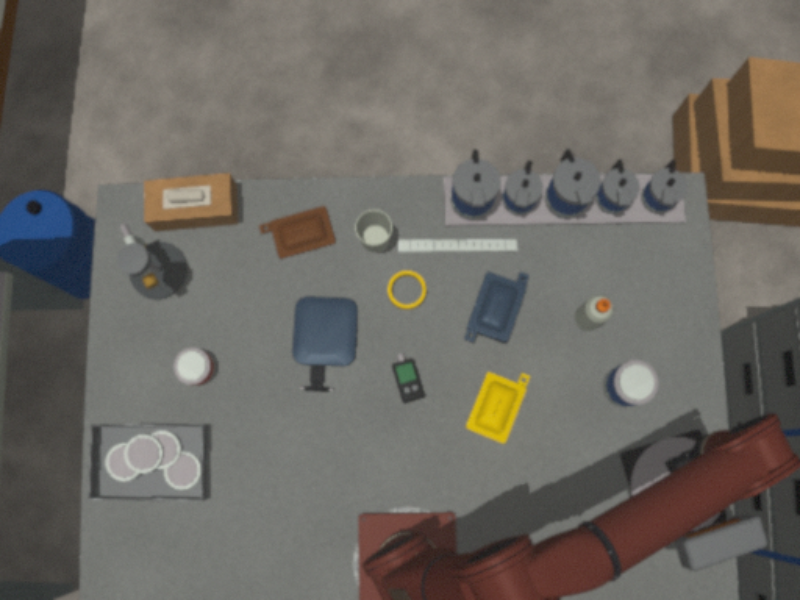

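View pics/scene0.png

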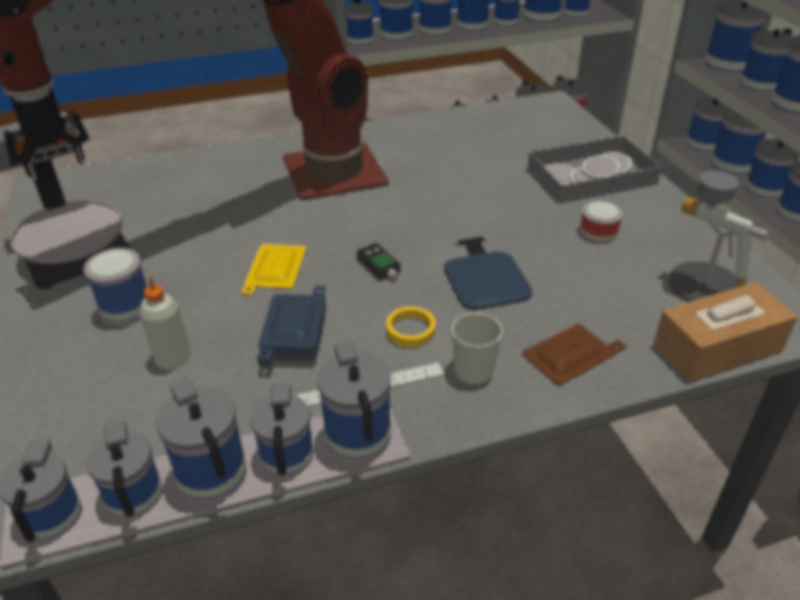

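The blue panel stack is at top-view (498,306), with ears at (523,278) and (472,337). The look-alikes are a single yellow panel at (499,407) and a brown one at (300,232), and the flap is at (325,330). I choose the blue stack. A close crop plus depth should show which ear belongs to the top panel.

Run:
```python
from h import *
a=[]
for n,(x0,x1,y0,y1) in dict(top=(285,350,165,230),scene=(155,220,175,245)).items():
    f=np.load(n+".npz"); a.append(cv2.resize(f["p"][y0:y1,x0:x1,::-1],(400,430),interpolation=cv2.INTER_CUBIC))
    P=points(n,f["d"]); np.save(n+"P",P)
    hsv=cv2.cvtColor(f["p"],cv2.COLOR_RGB2HSV)
    m=(cv2.inRange(hsv,(100,70,20),(125,255,255))>0)
    for nm,(z0,z1),(X0,X1,Y0,Y1) in(("stack",(44,54),(430,800,-300,-70)),("flap",(5,25),(400,800,60,300)),("stackall",(30,70),(430,800,-300,-70))):
        k=m&(P[...,2]>z0)&(P[...,2]<z1)&(P[...,0]>X0)&(P[...,0]<X1)&(P[...,1]>Y0)&(P[...,1]<Y1)
        q=P[k]; r=cv2.minAreaRect(q[:,:2].astype(np.float32)); print(n,nm,k.sum(),r,q.mean(0).round(1),np.percentile(q[:,2],[5,50,95]).round(1))
cv2.imwrite("pics/c.png",np.hstack(a))
P=np.load("topP.npy")
for c in((523,278),(472,337)):
    u,v=np.array(c)/1.5625; u=int(u);v=int(v); print(P[v-2:v+3,u-2:u+3].round(0).tolist())
```

```text
top stack 224 ((610.6068115234375, -231.19488525390625), (96.3201675415039, 165.38092041015625), 69.36116790771484) [ 604.6 -229.1   49.6] [44.9 50.  53.7]
top flap 811 ((557.4689331054688, 190.68280029296875), (150.1414337158203, 158.0464630126953), 85.18212890625) [576.9 190.6  14. ] [ 7.3 13.9 21.1]
top stackall 647 ((612.2015380859375, -231.79551696777344), (96.3201675415039, 170.94583129882812), 69.36116790771484) [ 605.7 -229.4   55.3] [43.6 55.6 66. ]
scene stack 465 ((617.641357421875, -231.87490844726562), (100.17185974121094, 172.75350952148438), 70.05329895019531) [ 632.7 -233.8   49.9] [46.2 50.1 53.2]
scene flap 1283 ((561.5631713867188, 188.62774658203125), (147.48501586914062, 165.08714294433594), 87.17930603027344) [567.4 186.7  13.7] [ 9.7 13.7 17.5]
scene stackall 947 ((617.641357421875, -231.87490844726562), (100.17185974121094, 172.75350952148438), 70.05329895019531) [ 623.8 -231.8   54.8] [46.6 53.5 63.6]
[[[684.0, -289.0, 33.0], [681.0, -290.0, 47.0], [683.0, -295.0, 38.0], [680.0, -297.0, 52.0], [681.0, -302.0, 46.0]], [[678.0, -287.0, 45.0], [679.0, -291.0, 39
[... 304 characters left out ...]
0]], [[666.0, -286.0, 46.0], [667.0, -291.0, 38.0], [666.0, -294.0, 44.0], [676.0, -305.0, -1.0], [665.0, -301.0, 47.0]]]
[[[545.0, -163.0, -3.0], [544.0, -166.0, 4.0], [543.0, -170.0, 7.0], [537.0, -170.0, 49.0], [537.0, -174.0, 46.0]], [[540.0, -162.0, 3.0], [540.0, -166.0, 3.0], [540.0, -170.0, 0.0], [532.0, -169.0, 53.0], [533.0, -174.0, 45.0]], [[528.0, -158.0, 57.0], [537.0, -166.0, 1.0], [528.0, -165.0, 57.0], [529.0, -170.0, 46.0], [536.0, -178.0, 3.0]], [[524.0, -158.0, 56.0], [526.0, -162.0, 47.0], [526.0, -166.0, 45.0], [525.0, -170.0, 48.0], [533.0, -178.0, -3.0]], [[521.0, -158.0, 53.0], [523.0, -163.0, 41.0], [522.0, -166.0, 46.0], [522.0, -170.0, 47.0], [530.0, -178.0, -7.0]]]
```

View pics/c.png

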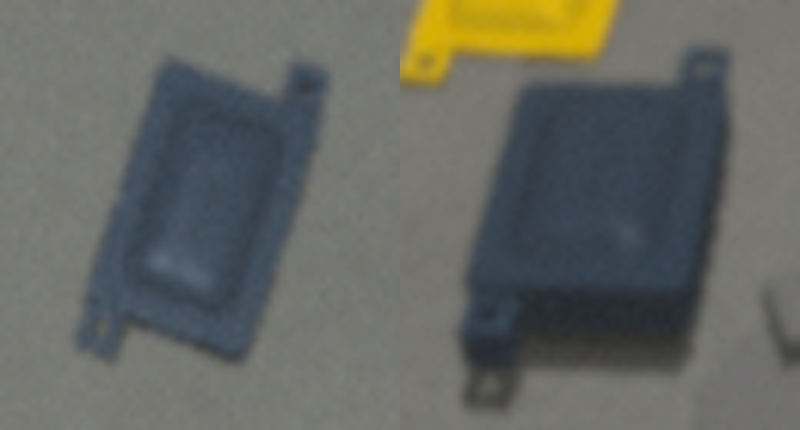

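The scene crop (right half) shows the near ear at crop (490,330) several layers thick, so it belongs to the panels below. The far ear at (705,65) is a single thin layer with bench showing through its hole, so it belongs to the top panel. In the top crop that ear is at (98,333). Next I measure the ear, yaw and flap by ray casting.

```bash
cat >> h.py <<'E'
def rays(n,uv,z): return np.array([ray(n,u,v,z) for u,v in uv])
def blob(n,p,near,lo=(100,70,20),hi=(125,255,255)):
    m=cv2.inRange(cv2.cvtColor(p,cv2.COLOR_RGB2HSV),lo,hi)
    k,l=cv2.connectedComponents(m)
    ids=l[l>0]; yx=np.argwhere(l>0); i=l[tuple(yx[np.argmin(((yx[:,::-1]-near)**2).sum(1))])]
    return (l==i).astype(np.uint8)
E
python3 - <<'E'
from h import *
for n,s,f in(("top",(319,196),(208,211)),("scene",(188,208),(312,179))):
    p=np.load(n+".npz")["p"]
    for nm,c,z,k in(("stack",s,50,9),("flap",f,9,13)):
        m=blob(n,p,c); o=cv2.morphologyEx(m,cv2.MORPH_OPEN,np.ones((k,k)))
        W=rays(n,np.argwhere(o)[:,::-1],z)[:,:2].astype(np.float32)
        print(n,nm,m.sum(),o.sum(),cv2.minAreaRect(W),W.mean(0))
        if nm=="stack":
            A=rays(n,np.argwhere(m)[:,::-1],50)[:,:2]; print(" all",cv2.minAreaRect(A.astype(np.float32)),A.mean(0))
        else:
            A=rays(n,np.argwhere(m)[:,::-1],9)[:,:2]; print(" all",A.min(0),A.max(0))
print("hole top",ray("top",300.9,215.3,50.5),"scene",ray("scene",204.6,185.6,50.5))
E
```

```text
Traceback (most recent call last):
IndexError: too many indices for array: array is 1-dimensional, but 2 were indexed
```

Run:
```python
from h import *
for n,s,f in(("top",(319,196),(208,211)),("scene",(188,208),(312,179))):
    p=np.load(n+".npz")["p"]; p=cv2.GaussianBlur(p,(0,0),.8)
    for nm,c,z in(("stack",s,50),("flap",f,9)):
        m=blob(n,p,c,(95,50,15),(130,255,255)); m=cv2.morphologyEx(m,cv2.MORPH_CLOSE,np.ones((5,5)))
        o=cv2.morphologyEx(m,cv2.MORPH_OPEN,cv2.getStructuringElement(2,(11,11)))
        print(n,nm,m.sum(),o.sum())
        for q in(m,o):
            if q.sum()==0: continue
            W=rays(n,np.argwhere(q)[:,::-1],z)[:,:2].astype(np.float32)
            print("  ",cv2.minAreaRect(W),W.mean(0))
print("hole top",ray("top",300.9,215.3,50.5),"scene",ray("scene",204.6,185.6,50.5))
```

```text
top stack 1032 971
   ((607.9905395507812, -230.97059631347656), (99.2265853881836, 177.8245849609375), 68.82772064208984) [ 600.4267  -228.37654]
   ((598.5661010742188, -227.3203125), (99.2265853881836, 150.44009399414062), 68.82772064208984) [ 599.1253  -226.97667]
top flap 1581 1569Traceback (most recent call last):
  File "<stdin>", line 10, in <module>
  File "h.py", line 20, in rays
    def rays(n,uv,z): return np.array([ray(n,u,v,z) for u,v in uv])
                                       ~~~^^^^^^^^^
  File "h.py", line 13, in ray
    K,k1,T=cam(n)
           ~~~^^^
  File "h.py", line 4, in cam
    i=viewer.camera_info(n); return np.array(i["camera_matrix"]),i["k1"],np.array(i["camera_from_world"])
ValueError: time passes only in moves, steps and waits
```

```bash
sed -i '1i from functools import lru_cache' h.py; sed -i 's/^def cam(n)/@lru_cache\ndef cam(n)/' h.py
python3 - <<'E'
from h import *
for n,s,f in(("top",(319,196),(208,211)),("scene",(188,208),(312,179))):
    p=np.load(n+".npz")["p"]; p=cv2.GaussianBlur(p,(0,0),.8)
    for nm,c,z in(("stack",s,50),("flap",f,9)):
        m=blob(n,p,c,(95,50,15),(130,255,255)); m=cv2.morphologyEx(m,cv2.MORPH_CLOSE,np.ones((5,5)))
        o=cv2.morphologyEx(m,cv2.MORPH_OPEN,cv2.getStructuringElement(2,(11,11)))
        print(n,nm,m.sum(),o.sum())
        for q in(m,o):
            W=rays(n,np.argwhere(q)[:,::-1],z)[:,:2].astype(np.float32)
            print("  ",cv2.minAreaRect(W),W.mean(0))
print("hole top",ray("top",300.9,215.3,50.5),"scene",ray("scene",204.6,185.6,50.5))
c=np.array([599,-227]);a=np.radians(-21.2);R=np.array([[np.cos(a),-np.sin(a)],[np.sin(a),np.cos(a)]])
e=c+R@[-89,37.5]; print("ear pred",e, telemetry.read_time_s())
for n in("top","scene"): print(n,pix(n,[*e,50.5]))
E
```

```text
top stack 1032 971
   ((607.9905395507812, -230.97059631347656), (99.2265853881836, 177.8245849609375), 68.82772064208984) [ 600.4267  -228.37654]
   ((598.5661010742188, -227.3203125), (99.2265853881836, 150.44009399414062), 68.82772064208984) [ 599.1253  -226.97667]
top flap 1581 1569
   ((556.5921630859375, 192.30445861816406), (150.26217651367188, 159.6954803466797), 89.00221252441406) [555.5986  191.84691]
   ((556.581787109375, 192.30560302734375), (150.26148986816406, 159.67051696777344), 89.00472259521484) [555.4012 191.8414]
scene stack 1341 1274
   ((619.7593383789062, -232.999755859375), (103.52529907226562, 195.0229034423828), 69.98283386230469) [ 622.4143 -233.7524]
   ((616.837890625, -231.9354705810547), (103.52529907226562, 168.86752319335938), 69.98283386230469) [ 621.714  -232.6231]
scene flap 1383 1376
   ((555.2332763671875, 190.0143585205078), (150.42613220214844, 172.90203857421875), 86.69554901123047) [561.3147  189.27066]
   ((555.2332763671875, 190.0143585205078), (150.42613220214844, 172.90203857421875), 86.69554901123047) [561.47205 189.39026]
hole top [ 527.6945943  -161.61533822   50.5       ] scene [ 535.89683133 -160.19660492   50.5       ]
ear pred [ 529.58410307 -159.85327072] 0.1
top [300.41239664 214.81074934]
scene [204.24569056 184.36636686]
```

The predictions agree in both views: ear at about (530,-160), yaw -21°, flap at (556,191). I move above the ear and look from close by.

```bash
cat >> h.py <<'E'
from scipy.spatial.transform import Rotation as Ro
YAW=np.radians(-21.1); C=np.array([599.5,-227.3,44.]); GL=np.array([-90.5,37.5,4.5])
def qt(Rp,s=1):
    "tool quaternion for panel rotation Rp: tool z = -panel z, tool y = s*panel y"
    M=Rp.as_matrix()@np.array([[-s,0,0],[0,s,0],[0,0,-1.]]).astype(float)
    return Ro.from_matrix(M).as_quat(scalar_first=True)
def tcp(P0,Rp): 
    "tcp for panel origin P0, rotation Rp; grasp point 11 behind tcp"
    return np.array(P0)+Rp.apply(GL+[0,0,-11])
R0=Ro.from_euler('z',YAW)
E
python3 - <<'E'
from h import *
for s in(1,-1): print(s,robot.inverse_kinematics(tcp(C+[0,0,150],R0),qt(R0,s)),robot.inverse_kinematics(tcp([556,191,200],R0),qt(R0,s)))
s=min((1,-1),key=lambda s:abs(np.array(robot.inverse_kinematics(tcp(C+[0,0,150],R0),qt(R0,s)))[6]))
print("use",s)
p=telemetry.read_tcp_pos(); robot.line_to([p[0],p[1],360],v=250)
t=tcp(C,R0); robot.move_ptp([t[0],t[1],330],qt(R0,s)); robot.set_gripper(52,25)
robot.line_to([t[0],t[1],110],v=200)
print(telemetry.read_tcp_pos(),t,telemetry.read_time_s(),telemetry.read_q())
a=[]
for n in("top","scene"):
    p,d=viewer.camera(n);np.savez(n+"1",p=p,d=d)
    u,v=pix(n,[530,-160,70]).astype(int); a.append(cv2.resize(p[v-40:v+40,u-40:u+40,::-1],(400,400),interpolation=cv2.INTER_CUBIC)); print(u,v)
cv2.imwrite("pics/near.png",np.hstack(a))
E
```

```text
1 [ 0.68159891  0.19530646 -0.52782943  1.72496415  0.10321694  1.24896427
  1.33186072] [ 0.45816707  0.39652181 -1.26234944  1.70128073  0.38839944  1.33227284
  0.32611066]
-1 [ 0.47928943  0.17222145 -0.29748271  1.73473888  0.05309063  1.24248809
 -1.77023617] [-1.12189537  0.15335767  0.61517513  1.77177767 -0.09316834  1.24556331
 -2.4214864 ]
use 1
[ 529.31080008 -159.85562817  111.12867099] [ 528.5675854  -159.73453131   37.5       ] 4.425 [ 0.63448935  0.25862647 -0.48295927  1.81499809  0.13408496  1.098385
  1.30680695]
300 213
203 179
```

View pics/near.png

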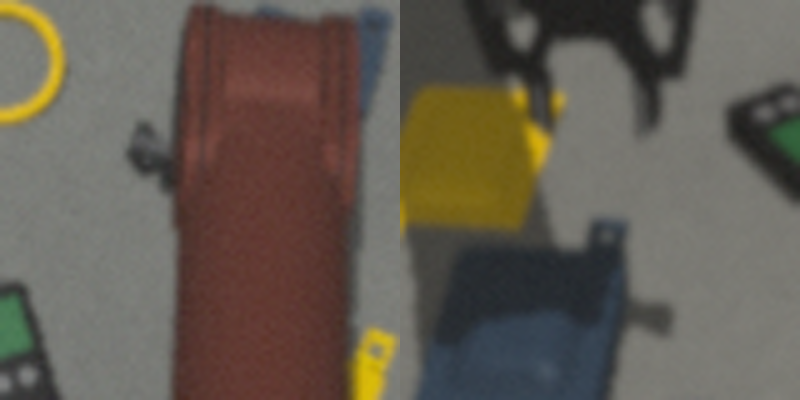

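The fingers straddle the ear: fingertips at crop (545,115) and (650,125), ear at (607,235). I descend and take one look before closing.

Run:
```python
from h import *
t=tcp(C,R0); robot.line_to([t[0],t[1],t[2]+.0],qt(R0,1),v=80)
print(telemetry.read_tcp_pos(),t,telemetry.read_time_s(),telemetry.read_ft_force())
n="scene";p,d=viewer.camera(n);u,v=pix(n,[530,-160,50]).astype(int); print(u,v)
cv2.imwrite("pics/low.png",cv2.resize(p[v-32:v+32,u-32:u+32,::-1],(512,512),interpolation=cv2.INTER_CUBIC))
```

```text
[ 529.0111425  -159.78761419   38.00878709] [ 528.5675854  -159.73453131   37.5       ] 5.5833 [-1.29117238 -0.17646695  0.23391067]
204 184
```

View pics/low.png

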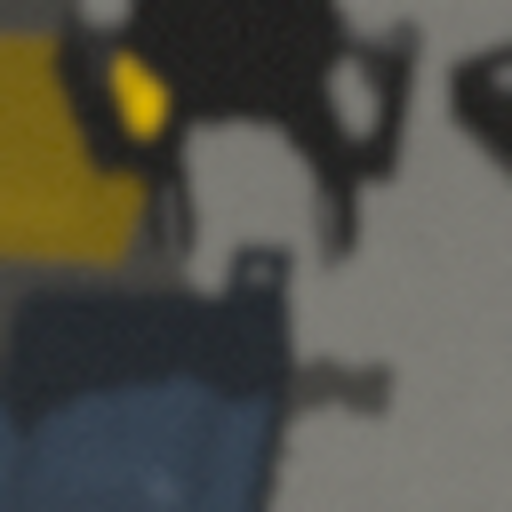

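Run:
```python
from h import *
for z in(30,36,42): print(z,ray("scene",214.5,184.5,z),ray("scene",194,183.3,z), "mid",(ray("scene",214.5,184.5,z)+ray("scene",194,183.3,z))/2)
print("ear hole",ray("scene",172+262/8,152+272/8,50.5),"tip end",ray("scene",172+265/8,152+247/8,50.5))
print(telemetry.read_finger_gap(),robot.tips_ahead)
```

```text
30 [ 515.24263413 -124.96425839   30.        ] [ 488.2937715  -185.34378864   30.        ] mid [ 501.76820282 -155.15402352   30.        ]
36 [ 522.62935972 -126.39156461   36.        ] [ 495.85252242 -186.38566824   36.        ] mid [ 509.24094107 -156.38861642   36.        ]
42 [ 530.01608531 -127.81887082   42.        ] [ 503.41127335 -187.42754784   42.        ] mid [ 516.71367933 -157.62320933   42.        ]
ear hole [ 537.9699338  -160.20453865   50.5       ] tip end [ 523.2110218  -155.57131475   50.5       ]
52.37154859681175 8.0
```

Run:
```python
from h import *
p,d=viewer.camera("scene"); P=points("scene",d)
for u in range(190,220): 
    c=P[174:194,u]; k=(c[:,2]>20)
    print(u,[(v+174,*c[v].round(0).astype(int)) for v in range(0,20,1) if k[v]][-3:])
```

```text
190 [(191, np.int64(561), np.int64(-210), np.int64(62)), (192, np.int64(567), np.int64(-211), np.int64(63)), (193, np.int64(573), np.int64(-212), np.int64(64))]
191 [(191, np.int64(561), np.int64(-207), np.int64(61)), (192, np.int64(567), np.int64(-208), np.int64(62)), (193, np.int64(572), np.int64(-209), np.int64(62))]
192 [(191, np.int64(562), np.int64(-204), np.int64(61)), (192, np.int64(569), np.int64(-206), np.int64(63)), (193, np.int64(569), np.int64(-206), np.int64(59))]
193 [(191, np.int64(564), np.int64(-202), np.int64(62)), (192, np.int64(569), np.int64(-203), np.int64(62)), (193, np.int64(570), np.int64(-203), np.int64(59))]
194 [(191, np.int64(564), np.int64(-199), np.int64(61)), (192, np.int64(568), np.int64(-200), np.int64(61)), (193, np.int64(571), np.int64(-200), np.int64(59))]
195 [(191, np.int64(567), np.int64(-196), np.int64(63)), (192, np.int64(575), np.int64(-197), np.int64(65)), (193, np.int64(573), np.int64(-198), np.int64(60))]
196 [(191, np.int64(567), np.int64(-193), np.int64(62)), (192, np.int64(573), np.int64(-194), np.int64(63)), (193, np.int64(576), np.i
[... 2312 characters left out ...]
64(551), np.int64(-136), np.int64(66)), (184, np.int64(546), np.int64(-135), np.int64(58))]
214 [(182, np.int64(540), np.int64(-131), np.int64(60)), (183, np.int64(545), np.int64(-132), np.int64(60)), (184, np.int64(550), np.int64(-133), np.int64(60))]
215 [(181, np.int64(542), np.int64(-128), np.int64(65)), (182, np.int64(546), np.int64(-129), np.int64(65)), (183, np.int64(544), np.int64(-129), np.int64(59))]
216 [(180, np.int64(546), np.int64(-125), np.int64(71)), (181, np.int64(552), np.int64(-127), np.int64(72)), (182, np.int64(549), np.int64(-126), np.int64(66))]
217 []
218 []
219 [(174, np.int64(557), np.int64(-117), np.int64(100)), (190, np.int64(1672), np.int64(-349), np.int64(970))]
```

Depth puts the tips higher than nominal because the open pads swing back. I close to 32 mm, still clear of the ear, and recheck their height.

Run:
```python
from h import *
robot.set_gripper(33,25); print(telemetry.read_finger_gap(),telemetry.read_grasp_force(),telemetry.read_ft_force())
p,d=viewer.camera("scene"); P=points("scene",d)
for u in range(190,214): 
    c=P[178:196,u]; k=(c[:,2]>15)&(c[:,0]<560)
    print(u,[[v+178]+c[v].astype(int).tolist() for v in range(18) if k[v]][-2:])
cv2.imwrite("pics/low2.png",cv2.resize(p[160:210,180:230,::-1],(600,600),interpolation=cv2.INTER_CUBIC))
```

```text
33.1149717138548 0.0 [-0.16085325 -0.57764785  0.25548555]
190 [[190, 542, -207, 50], [191, 557, -209, 58]]
191 [[189, 536, -203, 48], [190, 541, -204, 48]]
192 [[190, 545, -201, 51], [191, 559, -204, 59]]
193 [[189, 536, -197, 46], [190, 543, -198, 48]]
194 [[189, 541, -194, 50], [190, 546, -195, 50]]
195 [[189, 545, -192, 52], [190, 546, -192, 49]]
196 [[189, 540, -188, 47], [190, 546, -189, 48]]
197 [[189, 546, -186, 51], [190, 550, -187, 51]]
198 [[189, 541, -182, 46], [190, 552, -184, 52]]
199 [[190, 552, -181, 51], [191, 557, -182, 51]]
200 [[190, 552, -178, 51], [191, 554, -179, 48]]
201 [[190, 549, -174, 47], [191, 553, -175, 46]]
202 [[189, 557, -172, 56], [190, 555, -172, 51]]
203 [[190, 556, -169, 51], [191, 559, -170, 49]]
204 [[189, 551, -165, 50], [190, 555, -166, 50]]
205 [[189, 550, -162, 48], [190, 558, -164, 51]]
206 [[190, 553, -160, 46], [191, 558, -161, 46]]
207 [[189, 552, -156, 48], [190, 559, -158, 50]]
208 [[192, 554, -154, 38], [193, 559, -155, 38]]
209 [[184, 540, -146, 56], [185, 546, -148, 57]]
210 [[184, 542, -144, 57], [185, 547, -145, 58]]
211 [[184, 543, -141, 57], [185, 541, -141, 52]]
212 [[182, 545, -137, 66], [183, 548, -138, 64]]
213 [[181, 541, -133, 65], [182, 548, -135, 68]]
```

View pics/low2.png

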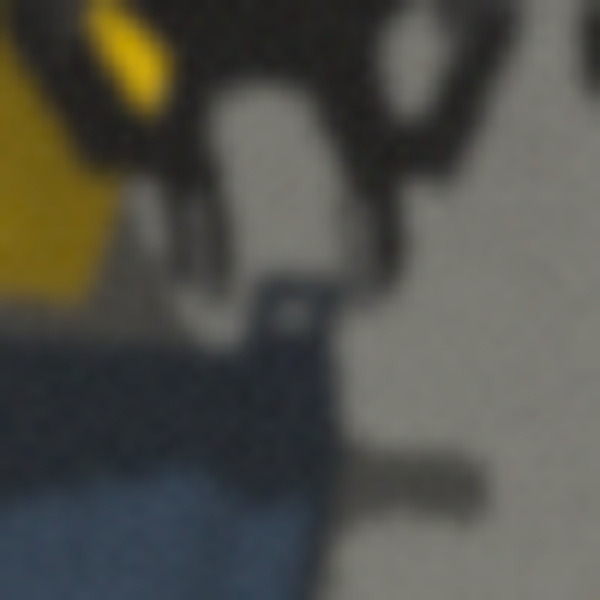

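Run:
```python
from h import *
for z in(30,35,40,45,50,55): print(z,pix("scene",[536,-141,z]).round(1),pix("scene",[528,-178,z]).round(1), pix("scene",[522,-143,z]).round(1))
D=[]
for i in range(6): p,d=viewer.camera("scene"); D.append(d)
d=np.median(D,0); P=points("scene",d)
for u in(194,195,196,197,198,209,210,211,212): print(u,[(v,*P[v,u].astype(int).tolist()) if d[v,u] else (v,0) for v in range(180,192)])
```

```text
30 [211.1 189.5] [199.  190.3] [209.5 186.9]
35 [211.  188.2] [198.8 189.1] [209.3 185.7]
40 [210.9 187. ] [198.7 187.9] [209.2 184.5]
45 [210.8 185.7] [198.6 186.6] [209.1 183.2]
50 [210.7 184.5] [198.4 185.4] [209. 182.]
55 [210.5 183.2] [198.3 184.1] [208.9 180.7]
194 [(180, 523, -188, 70), (181, 522, -189, 65), (182, 521, -189, 60), (183, 450, -179, 1), (184, 455, -181, 1), (185, 458, -181, 0), (186, 464, -183, 0), (187, 470, -184, 0), (188, 535, -193, 49), (189, 542, -194, 50), (190, 545, -195, 49), (191, 563, -198, 61)]
195 [(180, 523, -185, 70), (181, 525, -186, 67), (182, 521, -186, 60), (183, 524, -187, 59), (184, 456, -177, 0), (185, 461, -179, 1), (186, 465, -179, 0), (187, 469, -181, 0), (188, 537, -190, 49), (189, 542, -191, 50), (190, 548, -193, 51), (191, 565, -195, 61)]
196 [(180, 529, -183, 73), (181, 530, -184, 70), (182, 528, -184, 65), (183, 530, -185, 63), (184, 530, -185, 59), (185, 461, -175, 0), (186, 465, -176, 0), (187, 469, -177, -1), (188, 538, -187, 50), (189, 543, -188, 50), (190, 546, -189, 48), (191, 563, -192, 58)]
197 [(180, 531, -181, 74), (181, 534
[... 850 characters left out ...]
63), (184, 545, -144, 59), (185, 543, -144, 54), (186, 479, -133, -1), (187, 485, -134, 0), (188, 491, -136, 0), (189, 498, -137, 1), (190, 501, -138, 0), (191, 504, -139, -1)]
211 [(180, 543, -140, 73), (181, 544, -140, 70), (182, 541, -140, 63), (183, 541, -140, 60), (184, 543, -141, 57), (185, 543, -141, 53), (186, 484, -130, 1), (187, 489, -132, 2), (188, 493, -133, 0), (189, 499, -134, 1), (190, 501, -135, 0), (191, 507, -136, 0)]
212 [(180, 542, -136, 71), (181, 543, -137, 68), (182, 544, -137, 65), (183, 544, -137, 61), (184, 472, -124, 0), (185, 479, -126, 0), (186, 483, -127, 0), (187, 489, -128, 0), (188, 494, -130, 1), (189, 497, -130, 0), (190, 503, -132, 0), (191, 508, -133, 0)]
```

Median depth agrees with the known rim (z≈50) and bench (0), and it shows the fingertips at z≈50, higher than nominal. The pads reach about 19 mm either side of the grasp point, so lowering 11 mm gives a secure grip on either reading.

Run:
```python
from h import *
t=tcp(C,R0); robot.line_to([t[0],t[1],27],qt(R0,1),v=60)
print(telemetry.read_tcp_pos(),telemetry.read_ft_force())
robot.set_gripper(15,28); robot.hold(.2)
print(telemetry.read_finger_gap(),telemetry.read_grasp_force(),telemetry.read_ft_force(),telemetry.read_time_s())
p,d=viewer.camera("scene"); P=points("scene",d)
cv2.imwrite("pics/grip.png",cv2.resize(p[160:210,180:230,::-1],(600,600),interpolation=cv2.INTER_CUBIC))
```

```text
[ 528.03731417 -159.54671978   26.25742785] [-0.0355649   0.94178689  0.54975721]
22.607088622394492 28.371617048978806 [-0.69321522  0.54028098 -1.60376167] 7.1167
```

View pics/grip.png

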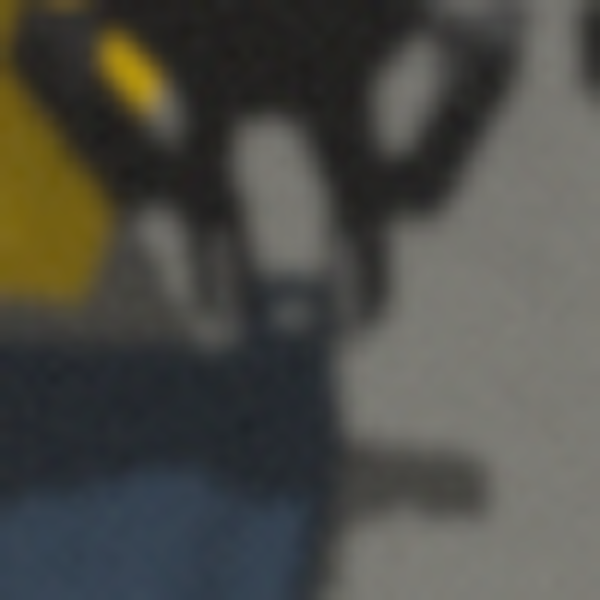

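Gripped: gap 22.6 mm, 28 N, with the pads at both ear edges at crop (240,300) and (340,300). Now I peel in an arc about the far corner.

```bash
cat > peel.py <<'E'
from h import *
far=C+R0.apply([68,-45.5,0]); ear=C+R0.apply([-68,45.5,0])
u=(ear-far)/np.linalg.norm(ear-far); ax=np.cross(u,[0,0,1])   # lifts the ear side
p0=np.array(telemetry.read_tcp_pos()); q0=Ro.from_quat(telemetry.read_tcp_rot(),scalar_first=True)
np.savez("grasp",p0=p0,q0=telemetry.read_tcp_rot(),ax=ax,far=far)
for a in(1,2,3,4.5,6,7.5,9):
    r=Ro.from_rotvec(np.radians(a)*ax)
    robot.line_to(far+r.apply(p0-far),(r*q0).as_quat(scalar_first=True),v=40)
    print(a,np.round(telemetry.read_ft_force(),1),round(telemetry.read_finger_gap(),1),round(telemetry.read_grasp_force(),1),np.round(telemetry.read_tcp_pos(),1))
robot.hold(.25)
p,d=viewer.camera("scene"); np.savez("scene2",p=p,d=d)
cv2.imwrite("pics/peel.png",cv2.resize(p[160:240,145:235,::-1],(720,640)[:2],interpolation=cv2.INTER_CUBIC)[:600])
P=points("scene",d); hsv=cv2.cvtColor(p,cv2.COLOR_RGB2HSV); m=cv2.inRange(hsv,(95,50,15),(130,255,255))>0
Q=(P-C)@R0.as_matrix()
for x in range(-65,75,20):
    for y in(-45,0,45):
        k=m&(abs(Q[...,0]-x)<8)&(abs(Q[...,1]-y)<5)&(P[...,2]>25); print(x,y,k.sum(),np.median(P[k][:,2]).round(1) if k.any() else None,end=" | ")
    print()
print(telemetry.read_time_s())
E
python3 peel.py
```

```text
1 [-3.5  1.6  5.6] 23.0 29.6 [ 528.4 -159.4   30.7]
2 [-0.8  0.6  2.4] 23.0 29.3 [ 528.3 -159.2   33.4]
3 [-0.   1.3 -1.5] 23.2 29.0 [ 528.2 -159.1   36.1]
4.5 [ 0.6  1.4 -1.1] 22.7 28.8 [ 528.  -158.8   40.7]
6 [-0.3  1.7  0.7] 23.1 29.0 [ 527.9 -158.8   45.4]
7.5 [-1.5  1.8 -0.1] 22.9 28.9 [ 527.9 -158.8   50.1]
9 [-1.6  2.9  0.8] 22.9 29.0 [ 528.  -158.9   54.8]
-65 -45 2 64.1 | -65 0 3 69.8 | -65 45 6 73.3 | 
-45 -45 9 66.4 | -45 0 5 77.8 | -45 45 15 69.7 | 
-25 -45 11 63.3 | -25 0 13 77.9 | -25 45 16 68.5 | 
-5 -45 13 59.8 | -5 0 11 76.5 | -5 45 18 65.7 | 
15 -45 13 59.2 | 15 0 19 73.7 | 15 45 16 62.7 | 
35 -45 9 54.2 | 35 0 13 72.4 | 35 45 17 60.9 | 
55 -45 15 52.7 | 55 0 30 62.4 | 55 45 16 58.2 | 
9.2833
```

View pics/peel.png

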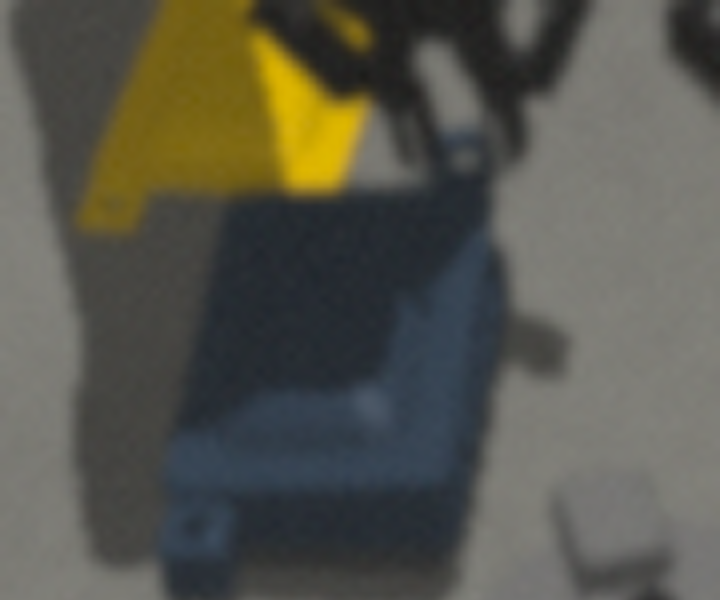

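The panel has peeled: the ear side is up about 23 mm while the far corner is still at its nested height (~50 mm rim). Now I lift clear, level it and check.

Run:
```python
from h import *
g=np.load("grasp.npz"); p=np.array(telemetry.read_tcp_pos())
for dz,v in((6,25),(20,40),(110,120)):
    robot.line_to(p+[0,0,dz],v=v); print(dz,np.round(telemetry.read_ft_force(),1),round(telemetry.read_grasp_force(),1))
robot.line_to(g["p0"]+[0,0,140],g["q0"],v=80); robot.hold(.2)
print(telemetry.read_tcp_pos(),telemetry.read_time_s(),telemetry.read_finger_gap())
a=[]
for n in("scene","top"):
    p,d=viewer.camera(n); np.savez(n+"3",p=p,d=d); P=points(n,d)
    m=cv2.inRange(cv2.cvtColor(p,cv2.COLOR_RGB2HSV),(95,50,15),(130,255,255))>0
    Q=(P-C)@R0.as_matrix()
    k=m&(P[...,2]>120)&(P[...,2]<260)&(abs(Q[...,0])<110)&(abs(Q[...,1])<80)
    for x in(-65,0,65): print(n,x,[np.median(P[k&(abs(Q[...,0]-x)<10)&(abs(Q[...,1]-y)<6)][:,2]).round(1) for y in(-45,0,45)])
    k2=m&(P[...,2]>25)&(P[...,2]<80)&(abs(Q[...,0])<110)&(abs(Q[...,1])<80); print(" below: n,z",k2.sum(),np.percentile(P[k2][:,2],[10,50,90]))
    u,v=(256,200) if n=="top" else(210,190); a.append(cv2.resize(p[max(v-75,0):v+75,u-75:u+75,::-1],(400,400)))
cv2.imwrite("pics/up.png",np.hstack(a))
for yaw in(-60,-40,-21,0,20): 
    R=Ro.from_euler('z',np.radians(yaw)); print(yaw,robot.inverse_kinematics(tcp([556,191,150],R),qt(R,1)))
```

```text
6 [-0.3 -0.  -0.4] 28.9
20 [ 0.4  0.2 -0.4] 28.9
110 [ 0.5 -0.2 -0.4] 28.9
[ 528.27032564 -160.37463948  166.2720405 ] 11.575 23.22928283545328
scene -65 [np.float64(189.0), np.float64(nan), np.float64(187.9)]
scene 0 [np.float64(189.8), np.float64(200.4), np.float64(188.5)]
scene 65 [np.float64(189.0), np.float64(189.3), np.float64(188.4)]
 below: n,z 1251 [38.57407843 46.44649809 56.33085546]
top -65 [np.float64(nan), np.float64(nan), np.float64(nan)]
top 0 [np.float64(188.1), np.float64(nan), np.float64(nan)]
top 65 [np.float64(186.1), np.float64(189.6), np.float64(185.9)]
  return _methods._mean(a, axis=axis, dtype=dtype,
  ret = ret.dtype.type(ret / rcount)
Traceback (most recent call last):
IndexError: index -1 is out of bounds for axis 0 with size 0
```

The panel is level in the grip, with its rim at 188–190 mm on all sides (expected 190), and the stack below is still at its height. Next I choose a comfortable yaw and move over the flap.

```bash
cat > tgt.py <<'E'
from h import *
g=np.load("grasp.npz"); off=R0.inv().apply(g["p0"]-C)   # tcp in panel frame
q0=Ro.from_quat(g["q0"],scalar_first=True)
def pose(P0,yaw):
    R=Ro.from_euler('z',np.radians(yaw)); return np.array(P0)+R.apply(off),(R*R0.inv()*q0).as_quat(scalar_first=True)
E
python3 - <<'E'
from tgt import *
print(telemetry.read_q(),off)
for yaw in(-60,-21,0,20,45,70):
    j=robot.inverse_kinematics(*pose([556,191,84],yaw)); print(yaw,pose([556,191,84],yaw)[0].round(),None if j is None else np.round(j,2))
E
```

```text
[ 0.65974333  0.21011106 -0.5037046   1.75133901  0.10683571  1.20902817
  1.32880017] [-90.69511983  37.58105794 -17.08349043]
-60 [543. 288.  67.] [-0.01  0.48 -0.69  1.69  0.34  1.09 -0.29]
-21 [485. 259.  67.] [ 0.17  0.4  -0.88  1.85  0.35  1.06  0.36]
0 [465. 229.  67.] [ 0.25  0.34 -0.91  1.92  0.31  1.03  0.78]
20 [458. 195.  67.] [ 0.32  0.29 -0.91  1.97  0.27  1.01  1.21]
45 [465. 153.  67.] [ 0.4   0.26 -0.89  1.98  0.24  1.    1.75]
70 [490. 119.  67.] [ 0.44  0.28 -0.85  1.95  0.25  1.01  2.26]
```

Run:
```python
from tgt import *
robot.line_to(*pose([556,191,184],-21),v=130)
robot.line_to(*pose([556,191,90],-21),v=80); robot.hold(.4)
print(telemetry.read_tcp_pos(),telemetry.read_time_s(),telemetry.read_finger_gap(),telemetry.read_grasp_force(),telemetry.read_ft_force())
R=Ro.from_euler('z',np.radians(-21)); F=np.array([556,191,90.])
a=[]
for n in("scene","top"):
    p,d=viewer.camera(n); P=points(n,d); Q=(P-F)@R.as_matrix()
    m=cv2.inRange(cv2.cvtColor(p,cv2.COLOR_RGB2HSV),(95,50,15),(130,255,255))>0
    k=m&(abs(Q[...,0])<110)&(abs(Q[...,1])<80)&(Q[...,2]>-5)&(Q[...,2]<40)
    print(n,k.sum(),cv2.minAreaRect(Q[k][:,:2].astype(np.float32)))
    for x in(-65,0,65): print(x,[np.round(np.mean(w),1) if len(w:=P[k&(abs(Q[...,0]-x)<10)&(abs(Q[...,1]-y)<6)][:,2]) else None for y in(-45,0,45)])
    Qs=(P-C)@R0.as_matrix(); k=m&(abs(Qs[...,0])<110)&(abs(Qs[...,1])<60)&(P[...,2]>25); q=P[k]
    o=Qs[k&(P[...,2]>40)]; print(" stack rest",k.sum(),np.percentile(q[:,2],[50,97]).round(1),cv2.minAreaRect(o[:,:2].astype(np.float32)))
    u,v=(215,195) if n=="top" else(270,190); a.append(cv2.resize(p[v-85:v+85,u-85:u+85,::-1],(400,400)))
cv2.imwrite("pics/end.png",np.hstack(a))
```

```text
[484.85032937 258.59531855  73.02270846] 16.7833 23.211145256348882 28.930997103452682 [-0.00782463 -0.42517597 -0.66764008]
scene 814 ((7.762153625488281, -2.7802658081054688), (150.1743927001953, 101.86750793457031), 2.0110788345336914)
-65 [None, None, np.float64(96.2)]
0 [np.float64(97.0), np.float64(108.8), np.float64(95.4)]
65 [np.float64(95.6), np.float64(97.0), np.float64(94.5)]
 stack rest 1267 [46.6 58. ] ((19.255577087402344, 1.35223388671875), (174.0142364501953, 102.35358428955078), 0.08295848965644836)
top 753 ((10.472702026367188, -0.5524940490722656), (105.86743927001953, 135.56753540039062), 89.48332214355469)
-65 [np.float64(95.2), None, None]
0 [np.float64(97.1), np.float64(106.6), np.float64(97.9)]
65 [np.float64(96.0), np.float64(96.3), np.float64(93.1)]
 stack rest 1024 [48.8 62. ] ((13.105743408203125, 0.4217376708984375), (172.24893188476562, 99.91311645507812), 0.22122742235660553)
```

View pics/end.png

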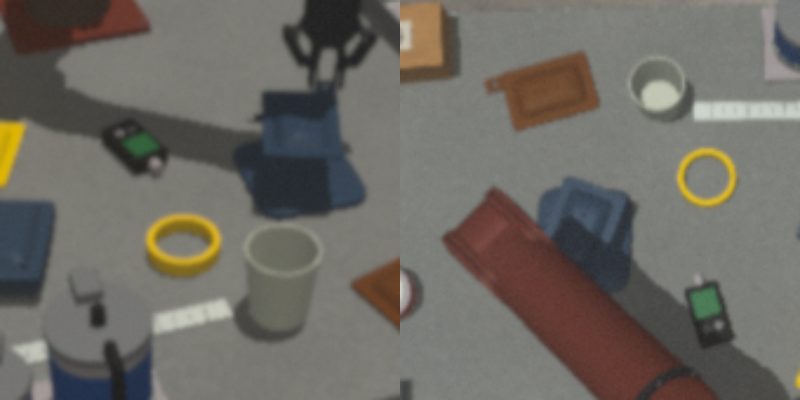

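The panel is level over the flap at scene crop (300,130) and top crop (590,220). Its rim is at about 96 mm, it is centred within about 10 mm, and the rest of the stack is unchanged. Handing in.

```bash
python3 -c "
from h import *
print(robot.hand_in(),telemetry.read_time_s())"
```

```text
the job is handed in; nothing more can be done
the job is handed in; nothing more can be done
```

The top panel was peeled off ear corner first and is held level, face up, about 76 mm above the flap and centred to within about 10 mm; the other panels measured as still nested. The job was handed in at about 17 s of the 42 s allowed, but the hand-in call returned no verdict.

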